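# Lock the driver cover of a linear light

## Robot

A 6-joint arm with a two-finger parallel gripper is mounted at the origin on the work surface. World frame = base frame: x ahead of the robot, y to its left, z up, the work surface at z = 0. Lengths are in m, angles in degrees, forces in N, time in s.
With the tool pointing down it reaches from about 0.325 to 0.9 m from the base axis. Payload 6.1 kg.
Tool frame: the origin (TCP) lies midway between the tips of the shut fingers; the grasp point (between the pads) lies 19 mm behind it; z points along the fingers, y is the line along which they close (so a half turn about z gives the same grasp; the last joint's range is limited). The gripper opens to 87 mm and grips with 3 to 60 N. Pads are 19 mm wide; open, the fingers measure 117 mm over their backs; the gripper's body (75 mm by 190 mm) begins 51 mm behind the grasp point.
Start: joints at [62.103, 12.628, 87.462, -0, 79.91, -7.225], TCP at [0.221, 0.585, 0.223] pointing down, gripper open.
Joint ranges: [-170.65, 170.65], [-52.31, 119.04], [5.05, 147.46], [-71.25, 251.25], [11.57, 151.72], [-153.62, 153.62]. Speed limits (degrees/s): [147.25, 147.25, 172.46, 180, 180, 180].

## Interface

Orientations are given as a 3x3 rotation matrix whose columns are the frame's x, y, z axes.
In Python, from workcell import * gives the robot as it stands.
- The arm moves only by the tool carry_out, never from a script. Its argument "series" is a list of rows, each a list of 6 numbers: the shift along the tool's x, y, z in cm, then the turn, a rotation vector about the tool's x, y, z in degrees. In form: [[tx, ty, tz, ax, ay, az], ...]. A call has 1 to 12 rows; each row is the pose to reach, as a shift and turn from the pose commanded when the call began, along the tool's axes at that moment; what a row does not reach only later rows make up. A row lasts 1/10 s, in which the tool goes at most 50 mm and 8.59 degrees, less where a joint would pass 70% of its speed; a pose out of reach is approached as far as the arm can. A call with a gripper value outside its range is refused whole. "fingers" is the opening, from 0 (shut) to 1 (fully open), set as the call begins (left out, the last holds). The fingers move at their own pace and stop on an object; "squeeze" is the grip in N (left out, the last holds). Time passes only in rows, so rows that repeat a pose let the fingers close. It gives the time, the measured TCP pose, the force, the opening and the grip force at its end, in the units of the state.
- observe(): the state, without advancing time (a new reading comes with each control period).
- capture(name): name is "scene" or "top" or "wrist"; returns (picture, depth): 400x640x3 uint8, blue, green, red; 400x640 float32, m along the optical axis (not along the pixel's ray), 0 where there is no reading.
- camera_info(name): a dict with "fx", "fy", "cx", "cy" (pixels), "R" (3x3) and "t" (3): a world point X has camera coordinates R X + t. Camera axes: x right, y down, z forward; pixel columns grow to the right and rows downward; lengths in m; the calibration is good to about 2 mm. A picture is of the moment at which its call begins: read the wrist's pose just before it. camera_info takes no time and is no camera call; for the wrist camera it gives the pose at the moment of the call.
- hand_in(): hands the job in; it is judged then, once.
The state is a dict: "t": time; "q": joint angles; "joint_vel": joint speeds; "joint_torque": joint torques, N m; "tcp_pos": TCP position; "tcp_rot": TCP orientation; "ft_force": force on the tool from outside, world axes, zero at the start; "moment": the same for the moment, N m; "grip_width": opening from 0.0 (shut) to 1.0 (fully open); "grasp_force": force on a finger pad.
Only numpy, scipy, OpenCV 4.12 (cv2) and the standard library are available. Lean on these libraries where they do the work, as an engineer would, in place of code of your own. Each camera call takes 0.05 s, during which the arm holds its last target. There are 200 camera calls.

## Task

Close up the driver box of the white light on the bench: put the closed fingertips in the slot of the red latch, press the sprung cover down shut, and keeping it pressed turn the latch a quarter turn clockwise (seen from above) to its stop, so that the slot points at the yellow mark and the cover stays locked down when you let go. Nothing is to be picked up: leave the red bin, screwdriver, jar and blue terminal box where they are.

Things in the scene. Friction and masses are not known exactly. Their poses are not given: they have to be found in the camera images.
- luminaire: White linear light fixed on the bench, 660 mm along its y, with a driver box 200 x 260 mm (x, y), walls up to 108 mm, in its middle (74 mm high beside it). Origin: under the box's middle, at bench height; z up. The box's cover is a 6 mm plate hinged on the +x edge (axis along y at x 100, z 108 mm). The latch axis stands at x -40, y 0 mm when the cover is down.
- cover (a joint): Hinge angle of the cover (rad): 0 fully down on its stop, 0.10 sprung open on its check (front edge 20 mm up), as at the start. A spring lifts it: about 5 N at the latch axis when open, 9 N when down. Unlocked, it springs up when let go; locked, it rests at about 0.02.
- latch (a joint): Turn of the latch (rad), growing clockwise from above: 0 to 0.6 at the start, 1.571 locked, at its stop. Takes about 0.1 N m. A tongue under it passes beneath a keeper at about 0.95 to 1.2 rad, only while the cover is held within about 3 mm of fully down (cover below 0.02); otherwise it jams there.
- latch_slot (a point): On the latch axis, on the slot's black floor: 118 mm above the bench with the cover down, about 14 mm more when open. The slot runs along this point's own y axis across the whole disc: 34 mm wide, 14 mm deep, 84 mm long. It turns with the latch; its -y end swings clockwise to the yellow mark. A fingertip turns it by pushing a side wall 15 to 28 mm off the axis.
- latch_top (a point): On the latch axis, level with the disc's top, 14 mm above the slot's floor. The latch is a red disc 84 mm across, sunk in a fixed black ring of 88 mm inner and 100 mm outer diameter whose top is level with the disc's.
- lock_mark (a point): Yellow mark, 7 x 12 mm, on the cover near its front edge (and a smaller one beside it on top of the black ring), 55 mm from the latch axis towards the luminaire's -x. The slot points at it when the latch is locked.
- red_bin: Loose open red plastic bin, 100 x 130 x 60 mm high; origin under its centre. Leave alone.
- screwdriver: Loose screwdriver, 190 mm, lying along its own x. Leave alone.
- jar: Loose jar with black cap, 60 mm diameter, 85 mm high; origin under its centre. Leave alone.
- terminal_box: Loose blue box, 70 x 50 x 30 mm high; origin under its centre. Leave alone.

How it is judged:
By the outcome, as a careful person would: the job done as asked, in the order asked, and still so for the second after the job is handed in, with the robot touching nothing.
It also fails if it takes over 38 s, if anything falls off the work surface, if the arm or the gripper's body presses on something with over 40 N, if the wrist force passes 120 N, or if a joint passes its speed limit or range.

## Working session

There is one attempt and no reset: what is moved stays moved. The work goes in short steps, Python scripts to look and compute and a tool call to move; the robot and the scene stay as the last step left them, time stands still between calls to the robot, and variables do not carry over. Pictures are saved under pics/ and viewed, at most 10 in all, crops included, and the job is handed in when it is done.

Besides the shell and the picture viewer there is one more tool, called after "Request:" as name(argument=value, ...) on one line, values as JSON. carry_out: Moves the arm, as the interface text tells. Its arguments: {"type":"object","properties":{"series":{"type":"array"},"fingers":{"type":"number"},"squeeze":{"type":"number"}},"required":["series"]}

```bash
mkdir -p pics; ls
python3 - <<'E'
from workcell import *
import cv2,numpy as np
s=observe();print(s)
for n in ["scene","top"]:
    p,d=capture(n);cv2.imwrite(f"pics/{n}0.png",p);np.save(f"pics/{n}0.npy",d)
    print(n,camera_info(n))
E
```

```text
pics
{'t': 0.0, 'q': array([ 6.21051326e+01,  1.26746233e+01,  8.75248959e+01,  2.54740710e-03,
        7.99094048e+01, -7.22385725e+00]), 'joint_vel': array([-0.03790301, -0.00338197, -0.10003256, -0.04821721, -0.03251646,
        0.04766838]), 'joint_torque': array([ 4.39505720e-04, -4.94621766e+01, -3.87370455e+01,  6.99922512e-02,
        5.73419617e-02, -1.29690784e-04]), 'tcp_pos': array([0.22031802, 0.58423288, 0.22145196]), 'tcp_rot': array([[-9.35619862e-01,  3.53007949e-01, -9.28109329e-04],
       [ 3.53009056e-01,  9.35618433e-01, -1.65971152e-03],
       [ 2.82464837e-04, -1.88049006e-03, -9.99998192e-01]]), 'ft_force': array([-0.58218706,  0.21233411, -0.73593267]), 'moment': array([ 0.03967738,  0.0235342 , -0.01710349]), 'grasp_force': 0.0, 'grip_width': 1.0006879584177453}
scene {'fx': 455.83167058172194, 'fy': 455.83167058172194, 'cx': 320.7128051717301, 'cy': 202.01187393433668, 'R': array([[-0.53123181,  0.84717264, -0.00955476],
       [ 0.54028155,  0.33006126, -0.7740513 ],
       [-0.65260142, -0.41636293, -0.63305078]]), 't': array([ 0.28972935, -0.21548344,  1.42449766])}
top {'fx': 370.2584301872056, 'fy': 370.2584301872056, 'cx': 318.61022327106895, 'cy': 201.6607071676928, 'R': array([[ 0.01536445, -0.9996106 ,  0.0232932 ],
       [-0.99474488, -0.01763978, -0.1008537 ],
       [ 0.10122531, -0.02162123, -0.99462855]]), 't': array([-0.01689415,  0.58578178,  0.89057275])}
```

View pics/scene0.png

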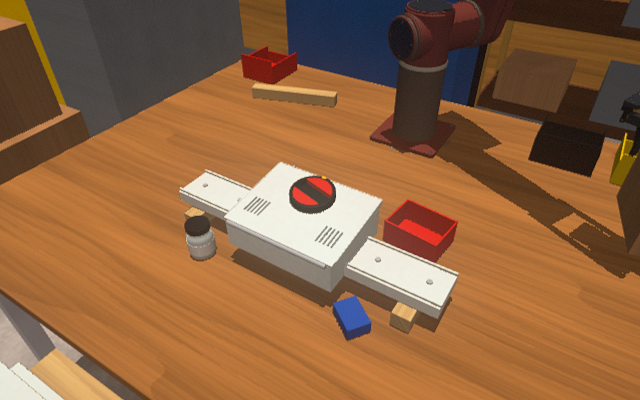

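View pics/top0.png

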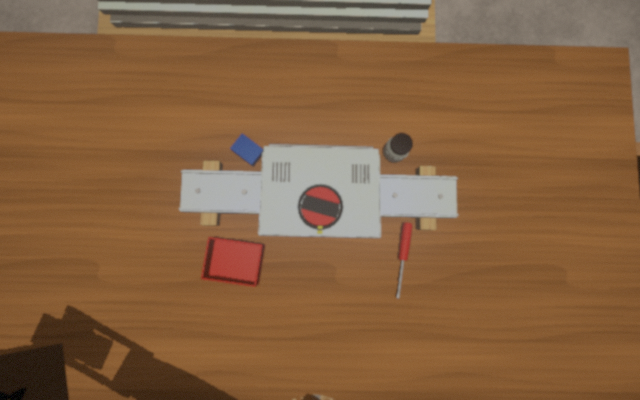

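The scene view shows the light with its red latch, the yellow mark on the robot's side and the bin near it. In the top view the latch is at about (321,207), the mark at (320,229), and the slot runs roughly sideways. I'll enlarge the top view.

```bash
cat > h.py <<'E'
from workcell import *
import cv2,numpy as np
def ray_at_z(ci,u,v,z):
    R=np.array(ci['R']);t=np.array(ci['t']);c=-R.T@t
    d=R.T@np.array([(u-ci['cx'])/ci['fx'],(v-ci['cy'])/ci['fy'],1]);return c+d*(z-c[2])/d[2]
def unproj(ci,u,v,d):
    R=np.array(ci['R']);t=np.array(ci['t'])
    return R.T@(np.array([(u-ci['cx'])/ci['fx']*d,(v-ci['cy'])/ci['fy']*d,d])-t)
E
python3 - <<'E'
from h import *
p=cv2.imread("pics/top0.png")
cv2.imwrite("pics/top0c.png",cv2.resize(p[140:245,250:390],None,fx=5.6,fy=5.6,interpolation=cv2.INTER_CUBIC))
d=np.load("pics/top0.npy");ci=camera_info("top")
for u,v in [(268,155),(375,155),(268,228),(375,228),(320,160),(321,207),(310,200),(320,222)]: print(u,v,unproj(ci,u,v,d[v,u]).round(4))
E
```

```text
268 155 [0.6819 0.1115 0.1154]
375 155 [ 0.6871 -0.133   0.1149]
268 228 [0.5157 0.1047 0.1326]
375 228 [ 0.5195 -0.1298  0.1329]
320 160 [ 0.6729 -0.0071  0.1148]
321 207 [ 0.5638 -0.0104  0.1325]
310 200 [0.5787 0.0141 0.134 ]
320 222 [ 0.5299 -0.0082  0.1503]
```

View pics/top0c.png

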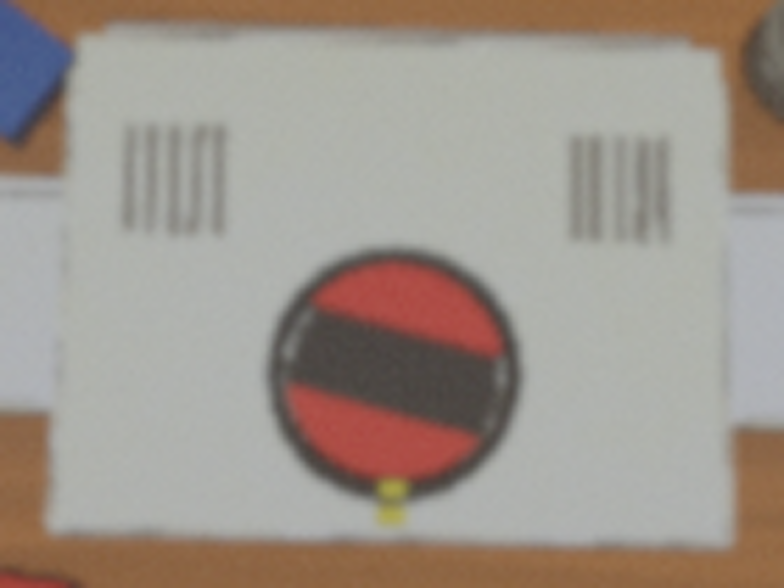

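The crop shows the ring centred at (394,375), so about (320.0,206.6) in the full image. The slot tilts about 15° down to the right, and the mark is just below the ring. I'll turn this into positions.

Run:
```python
from h import *
ci=camera_info("top")
f=lambda X,Y,z: ray_at_z(ci,(X+.5)/5.6-.5+250,(Y+.5)/5.6-.5+140,z)
A=f(50,531,.134);B=f(733,545,.134);print("front",A,B,"yaw",np.degrees(np.arctan2(-(A-B)[0],(A-B)[1])))
C=f(394.5,375,.146);print("axis",C)
for P,Q in [((313,308),(503,355)),((290,381),(478,434))]:
    P=f(*P,.146);Q=f(*Q,.146);v=Q-P;print("slot",P,Q,"clockwise from -y deg",np.degrees(np.arctan2(-v[0],-v[1])))
print("mark",f(392,515,.136))
```

```text
front [0.50146787 0.1246888  0.134     ] [ 0.50018579 -0.14166265  0.134     ] yaw -0.27578896803909225
axis [ 0.56355272 -0.00792765  0.146     ]
slot [0.58909214 0.02409074 0.146     ] [ 0.57207319 -0.04990989  0.146     ] clockwise from -y deg 12.951890828191159
slot [0.56052136 0.03243565 0.146     ] [ 0.54123812 -0.04053519  0.146     ] clockwise from -y deg 14.802576449787145
mark [ 0.50972679 -0.00803185  0.136     ]
```

Request:
carry_out(series=[[-53.2,-45.3,-4,0,0,-7],[-53.2,-45.3,-4,0,0,-7],[-53.2,-45.3,-4,0,0,-7],[-53.2,-45.3,-4,0,0,-7],[-53.2,-45.3,-4,0,0,-7],[-53.2,-45.3,-4,0,0,-7],[-53.2,-45.3,-4,0,0,-7],[-53.2,-45.3,-4,0,0,-7],[-53.2,-45.3,-4,0,0,-7],[-53.2,-45.3,-4,0,0,-7],[-53.2,-45.3,-4,0,0,-7],[-53.2,-45.3,-4,0,0,-7]], fingers=0, squeeze=20)

```text
t: 1.3
tcp_pos: [0.5107, 0.0584, 0.2567]
tcp_rot: [[-0.972, 0.237, -0.0], [0.237, 0.972, 0.0], [0.0, 0.0, -1.0]]
ft_force: [-0.3, 0.4, 0.2]
grip_width: 0.034
grasp_force: 0.0
```

Request:
carry_out(series=[[-6.0,-6.5,0,0,0,0],[-6.0,-6.5,0,0,0,0],[-6.0,-6.5,0,0,0,0],[-6.0,-6.5,0,0,0,0],[-6.0,-6.5,0,0,0,0],[-6.0,-6.5,0,0,0,0]])

```text
t: 1.9
tcp_pos: [0.5527, -0.0156, 0.2568]
tcp_rot: [[-0.972, 0.235, -0.0], [0.235, 0.972, 0.0], [0.0, 0.0, -1.0]]
ft_force: [-0.6, -0.4, -0.2]
grip_width: 0.002
grasp_force: 0.0
```

Run:
```python
from h import *
s=observe();print(s['t'],s['tcp_pos'],s['q'],s['ft_force'],s['grip_width'])
ci=camera_info("wrist");p,d=capture("wrist");cv2.imwrite("pics/w1.png",p);np.save("pics/w1.npy",d)
import pickle;pickle.dump(ci,open("pics/w1.pkl","wb"));print(ci)
```

```text
1.9 [ 0.55267555 -0.0155592   0.25680605] [-9.79500412e+00  1.54513438e+00  9.59165496e+01  1.53037418e-02
  8.25533179e+01 -8.62288244e+01] [-0.61546262 -0.36619416 -0.17699068] 0.001677849758965322
{'fx': 342.0434246184822, 'fy': 342.0434246184822, 'cx': 313.7864164454413, 'cy': 200.97821327521478, 'R': array([[ 2.33711549e-01,  9.72305976e-01,  8.78837671e-06],
       [ 9.39386331e-01, -2.25801041e-01,  2.58006223e-01],
       [ 2.50862977e-01, -6.02907783e-02, -9.66143255e-01]]), 't': array([-0.11274809, -0.56325302,  0.28348518])}
```

View pics/w1.png

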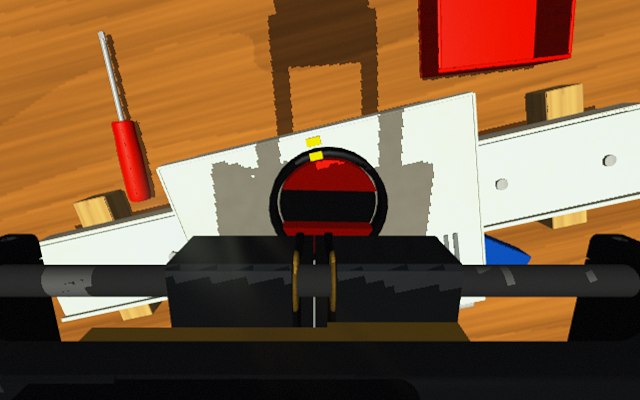

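The wrist view shows the ring spanning columns 270–387 at row ~203. The slot is nearly horizontal, with its far edge at row 191 and near edge at row 223, so it is parallel to the finger line. Next I'll measure the axis from this.

Run:
```python
from h import *
import pickle
ci=pickle.load(open("pics/w1.pkl","rb"));d=np.load("pics/w1.npy");p=cv2.imread("pics/w1.png")
f=lambda u,v,z=.146: ray_at_z(ci,u,v,z)
L=f(270,203);R=f(387,203);print("ring ends",L,R,(L+R)/2, np.linalg.norm(L-R))
print("slot far/near",f(328,191),f(328,223))
print("red/floor heights",[unproj(ci,u,v,d[v,u]).round(4) for u,v in[(328,180),(328,230),(310,207),(328,207),(345,207)]])
cv2.imwrite("pics/w1c.png",cv2.resize(p[130:245,250:410],None,fx=5,fy=5,interpolation=cv2.INTER_CUBIC))
```

```text
ring ends [ 0.54849804 -0.05317384  0.146     ] [0.57114096 0.04102608 0.146     ] [ 0.5598195  -0.00607388  0.146     ] 0.09688304901784578
slot far/near [ 0.54977435 -0.00419778  0.146     ] [ 0.57672483 -0.01037096  0.146     ]
red/floor heights [array([ 0.5403, -0.0021,  0.1485]), array([ 0.5838, -0.0119,  0.1431]), array([ 0.5637, -0.0229,  0.1312]), array([ 0.5667, -0.0076,  0.1334]), array([0.5708, 0.0069, 0.1312])]
```

View pics/w1c.png

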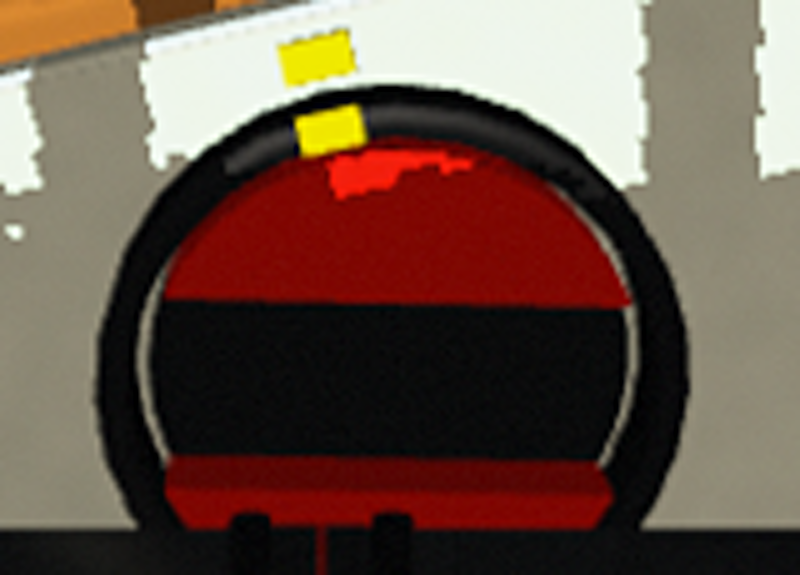

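Request:
carry_out(series=[[-0.9,-1.0,1,0,0,0],[-0.9,-1.0,4,0,0,0],[-0.9,-1.0,7,0,0,0],[-0.9,-1.0,9,0,0,0],[-0.9,-1.0,10,0,0,0],[-0.9,-1.0,10,0,0,0],[-0.9,-1.0,10,0,0,0]])

```text
t: 2.65
tcp_pos: [0.5602, -0.029, 0.1576]
tcp_rot: [[-0.972, 0.236, 0.001], [0.236, 0.972, -0.0], [-0.001, -0.0, -1.0]]
ft_force: [0.4, -0.4, -0.3]
grip_width: 0.004
grasp_force: 0.0
```

Request:
carry_out(series=[[0.1,0.1,1,0,0,0],[0.1,0.1,1.6,0,0,0],[0.1,0.1,2.0,0,0,0],[0.1,0.1,2.4,0,0,0],[0.1,0.1,2.8,0,0,0],[0.1,0.1,3.2,0,0,0],[0.1,0.1,3.2,0,0,0],[0.1,0.1,3.2,0,0,0]])

```text
t: 3.45
tcp_pos: [0.5586, -0.028, 0.1256]
tcp_rot: [[-0.972, 0.236, -0.001], [0.236, 0.972, -0.001], [0.0, -0.001, -1.0]]
ft_force: [-5.0, -0.5, 7.4]
grip_width: 0.008
grasp_force: 3.5
```

Request:
carry_out(series=[[0,0,0.3,0,0,0],[0,0,0.5,0,0,0],[0,0,0.7,0,0,0],[0,0,0.8,0,0,0],[0,0,0.8,0,0,0],[0,0,0.8,0,0,0]])

```text
t: 4.05
tcp_pos: [0.5589, -0.0281, 0.1183]
tcp_rot: [[-0.972, 0.236, 0.0], [0.236, 0.972, -0.001], [-0.0, -0.001, -1.0]]
ft_force: [-6.0, -1.1, 9.5]
grip_width: 0.003
grasp_force: 4.8
```

Request:
carry_out(series=[[0,0,0.1,0,0,0],[0,0,0.2,0,0,0],[0,0,0.2,0,0,0],[0,0,0.2,0,0,0]])

```text
t: 4.45
tcp_pos: [0.5599, -0.0282, 0.118]
tcp_rot: [[-0.972, 0.236, 0.002], [0.236, 0.972, -0.001], [-0.003, -0.001, -1.0]]
ft_force: [-6.3, -0.3, 17.1]
grip_width: 0.008
grasp_force: 8.8
```

The cover is on its stop with 17 N of press. Next I'll work out the arc for turning the latch with the cover held down.

```bash
cat >> h.py <<'E'
def arc(plan, th0, tz=0.1, r=.020, axis=(.5612,-.0077)):
    """rows (tool axes, cm/deg) for slot angles th and sideways leads s (mm)"""
    st=observe();T=st['tcp_rot'];P=st['tcp_pos'];rows=[]
    for th,s in plan:
        a=np.radians(th);e=np.array([-np.sin(a),-np.cos(a)]);n=np.array([-np.cos(a),np.sin(a)])
        w=np.array([*(np.array(axis)+r*e+s*1e-3*n),P[2]])-P
        v=T.T@w*100;rows.append([round(v[0],1),round(v[1],1),tz,0,0,round(th-th0)])
    return rows
E
python3 - <<'E'
from h import *
print(arc([(14,0),(14,4),(14,8)]+[(t,9.5) for t in range(20,69,6)],14))
E
```

```text
[[np.float64(0.4), np.float64(0.0), 0.1, 0, 0, 0], [np.float64(0.8), np.float64(0.0), 0.1, 0, 0, 0], [np.float64(1.2), np.float64(0.0), 0.1, 0, 0, 0], [np.float64(1.5), np.float64(0.1), 0.1, 0, 0, 6], [np.float64(1.7), np.float64(0.3), 0.1, 0, 0, 12], [np.float64(1.9), np.float64(0.4), 0.1, 0, 0, 18], [np.float64(2.1), np.float64(0.6), 0.1, 0, 0, 24], [np.float64(2.2), np.float64(0.8), 0.1, 0, 0, 30], [np.float64(2.3), np.float64(1.0), 0.1, 0, 0, 36], [np.float64(2.4), np.float64(1.2), 0.1, 0, 0, 42], [np.float64(2.5), np.float64(1.4), 0.1, 0, 0, 48], [np.float64(2.5), np.float64(1.6), 0.1, 0, 0, 54]]
```

Request:
carry_out(series=[[0.4,0,0.1,0,0,0],[0.8,0,0.1,0,0,0],[1.2,0,0.1,0,0,0],[1.5,0.1,0.1,0,0,6],[1.7,0.3,0.1,0,0,12],[1.9,0.4,0.1,0,0,18],[2.1,0.6,0.1,0,0,24],[2.2,0.8,0.1,0,0,30],[2.2,0.8,0.1,0,0,30]])

```text
t: 5.35
tcp_pos: [0.5431, -0.0166, 0.118]
tcp_rot: [[-0.721, 0.693, 0.009], [0.693, 0.721, -0.004], [-0.009, 0.003, -1.0]]
ft_force: [0.5, -5.3, 15.4]
grip_width: 0.004
grasp_force: 7.6
```

Run:
```python
from h import *
s=observe();print(s['tcp_pos'],s['ft_force'],s['q'][5])
a=np.radians(44);w=s['tcp_pos'][:2]-[.5612,-.0077];print("r,s",w@[-np.sin(a),-np.cos(a)],w@[-np.cos(a),np.sin(a)])
for tz in (0,): print([[float(x) for x in r] for r in arc([(t,9.5) for t in (50,56,62,68,74,80,86,90)]+[(90,10.5)],44,tz)])
```

```text
[ 0.543094   -0.01658747  0.11804499] [ 0.53343019 -5.25625429 15.36167902] -56.07392486729709
r,s 0.01897060090709087 0.006850611174856699
[[0.5, 0.0, 0.0, 0.0, 0.0, 6.0], [0.7, 0.1, 0.0, 0.0, 0.0, 12.0], [0.8, 0.3, 0.0, 0.0, 0.0, 18.0], [1.0, 0.5, 0.0, 0.0, 0.0, 24.0], [1.1, 0.6, 0.0, 0.0, 0.0, 30.0], [1.3, 0.8, 0.0, 0.0, 0.0, 36.0], [1.4, 1.1, 0.0, 0.0, 0.0, 42.0], [1.4, 1.2, 0.0, 0.0, 0.0, 46.0], [1.5, 1.3, 0.0, 0.0, 0.0, 46.0]]
```

Request:
carry_out(series=[[0.3,0,0.05,0,0,6],[0.5,0.1,0.1,0,0,12],[0.7,0.3,0.1,0,0,18],[0.9,0.4,0.1,0,0,24],[1.0,0.6,0.1,0,0,30],[1.2,0.8,0.1,0,0,36],[1.2,0.8,0.1,0,0,36]])

```text
t: 6.05
tcp_pos: [0.5405, -0.0033, 0.1179]
tcp_rot: [[-0.177, 0.984, 0.01], [0.984, 0.177, -0.005], [-0.007, 0.009, -1.0]]
ft_force: [-1.9, -7.5, 18.9]
grip_width: 0.004
grasp_force: 9.6
```

Run:
```python
from h import *
s=observe();print(s['tcp_pos'],s['ft_force'],s['q'][5])
a=np.radians(80);w=s['tcp_pos'][:2]-[.5612,-.0077];print("r,s",w@[-np.sin(a),-np.cos(a)],w@[-np.cos(a),np.sin(a)])
print([[float(x) for x in r] for r in arc([(t,s) for t,s in ((83,8),(86,8),(90,8),(90,9),(90,10),(90,11))],80,0)])
```

```text
[ 0.54047872 -0.00326394  0.11787714] [-1.90080252 -7.53365994 18.87801765] -18.63791723883149
r,s 0.01963616005777913 0.007966876378787182
[[0.1, 0.0, 0.0, 0.0, 0.0, 3.0], [0.2, 0.1, 0.0, 0.0, 0.0, 6.0], [0.3, 0.1, 0.0, 0.0, 0.0, 10.0], [0.4, 0.2, 0.0, 0.0, 0.0, 10.0], [0.5, 0.2, 0.0, 0.0, 0.0, 10.0], [0.6, 0.2, 0.0, 0.0, 0.0, 10.0]]
```

Request:
carry_out(series=[[0.1,0,0,0,0,3],[0.2,0.1,0,0,0,6],[0.3,0.1,0,0,0,10],[0.5,0.2,0,0,0,10],[0.6,0.2,0,0,0,10],[0.6,0.2,0,0,0,10]])

```text
t: 6.65
tcp_pos: [0.5412, 0.0003, 0.1179]
tcp_rot: [[-0.005, 1.0, 0.009], [1.0, 0.006, -0.01], [-0.01, 0.009, -1.0]]
ft_force: [-3.0, -16.8, 19.3]
grip_width: 0.005
grasp_force: 13.1
```

Request:
carry_out(series=[[0.15,0,0,0,0,0],[0.3,0,0,0,0,0],[0.3,0,0,0,0,0],[0.3,0,0,0,0,0]])

```text
t: 7.05
tcp_pos: [0.5413, 0.0006, 0.1179]
tcp_rot: [[-0.005, 1.0, 0.009], [1.0, 0.005, -0.014], [-0.014, 0.009, -1.0]]
ft_force: [-2.9, -27.4, 18.7]
grip_width: -0.0
grasp_force: 17.2
```

Request:
carry_out(series=[[-0.2,0,0,0,0,0],[-0.4,0,0,0,0,0],[-0.4,0,-0.4,0,0,0],[-0.4,0,-0.8,0,0,0],[-0.8,0,-1.2,0,0,0],[-1,0,-2.5,0,0,0],[-1,0,-5,0,0,0],[-1,0,-9,0,0,0],[-1,0,-13,0,0,0],[-1,0,-13,0,0,0]])

```text
t: 8.05
tcp_pos: [0.5406, -0.0013, 0.2506]
tcp_rot: [[-0.006, 1.0, 0.012], [1.0, 0.006, -0.001], [-0.001, 0.012, -1.0]]
ft_force: [0.9, -0.3, 0.0]
grip_width: 0.003
grasp_force: 0.0
```

Request:
carry_out(series=[[0,-5,0,0,0,0],[0,-10,0,0,0,0],[0,-15,0,0,0,0],[0,-15,0,0,0,0]])

```text
t: 8.45
tcp_pos: [0.3817, -0.001, 0.2418]
tcp_rot: [[-0.006, 1.0, -0.002], [1.0, 0.006, 0.0], [0.0, -0.002, -1.0]]
ft_force: [0.1, -1.1, -0.3]
grip_width: 0.012
grasp_force: 0.0
```

Run:
```python
from h import *
s=observe();print(s['t'],s['tcp_pos'],s['ft_force'])
p,d=capture("top");ci=camera_info("top")
cv2.imwrite("pics/top1c.png",cv2.resize(p[140:245,250:390],None,fx=5.6,fy=5.6,interpolation=cv2.INTER_CUBIC))
for u,v in [(268,228),(375,228),(321,160)]: print(unproj(ci,u,v,d[v,u]).round(4))
p,d=capture("scene");cv2.imwrite("pics/s1c.png",cv2.resize(p[140:300,200:400],None,fx=3.7,fy=3.7,interpolation=cv2.INTER_CUBIC))
```

```text
8.45 [ 0.38174743 -0.00103529  0.24183558] [ 0.05246025 -1.05929882 -0.25443378]
[0.5162 0.1065 0.1168]
[ 0.5201 -0.1328  0.116 ]
[ 0.6728 -0.0093  0.1156]
```

View pics/top1c.png

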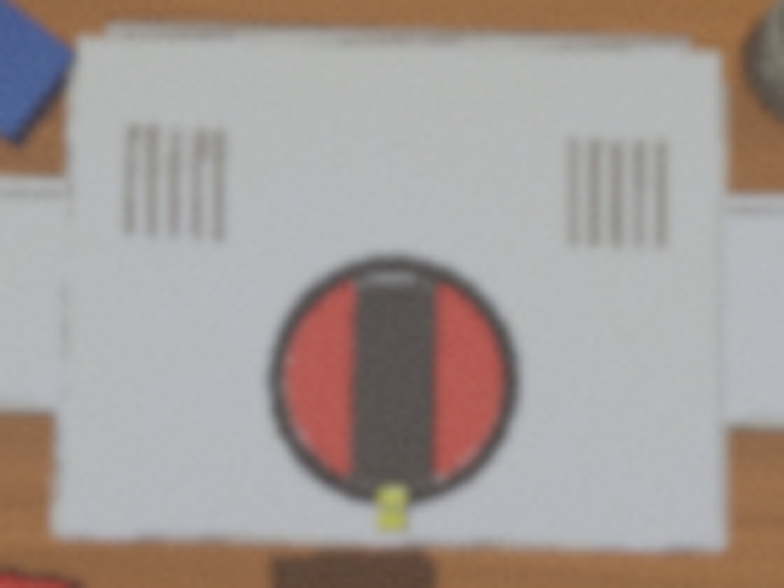

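View pics/s1c.png

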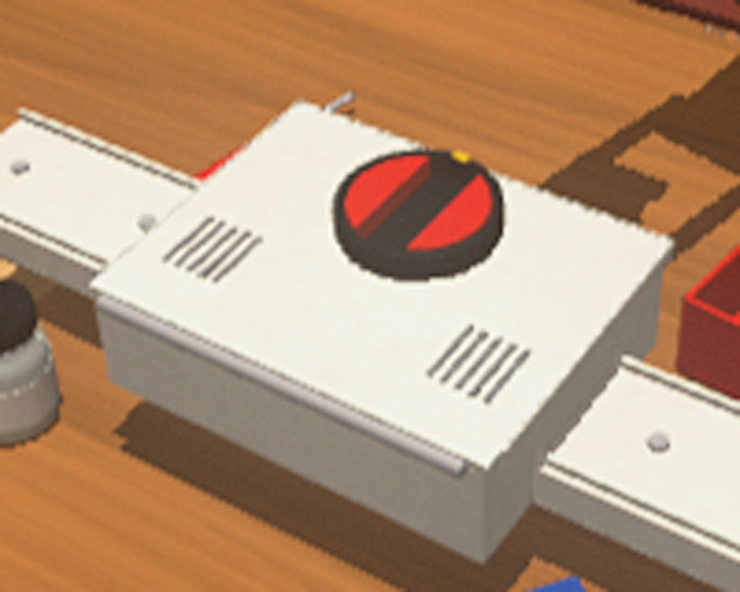

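In the top crop the slot (columns 355–435) points at the yellow mark at (392,508). The scene crop shows the cover closed. Its front edge measures 0.116–0.117 m, down from 0.133 m, so it stays locked with the robot clear.

```bash
python3 -c "
from workcell import *
print(hand_in())"
```

```text
the job is handed in; nothing more can be done
None
```

The job is done and handed in: I pressed the cover shut and, keeping it pressed, turned the latch clockwise to its stop. The slot points at the yellow mark, and the cover stayed down after I let go, at about 8.5 s.

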